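Swing the retaining bar over the sample tube

ROBOT

A 7-joint arm with a two-finger parallel gripper is mounted at the origin on a cart in front of the work surface, level with it; the furniture and walls round the work are solid. World frame = base frame: x ahead of the robot, y to its left, z up, the work surface at z = 0. Lengths are in m, angles in rad, forces in N, time in s.
With the tool pointing down it reaches from about 0.425 to 0.875 m from the base axis. Payload 9.9 kg.
Tool frame: the origin (TCP) lies midway between the tips of the shut fingers; the grasp point (between the pads) lies grip_point_offset behind it (grip_point_offset is the distance from the TCP to the grasp point, in m); z points along the fingers, y is the line along which they close (so a half turn about z gives the same grasp; the last joint's range is limited). The gripper opens to 85 mm and grips with 20 to 120 N. Pads are 22 mm wide; open, the fingers measure 114 mm over their backs; the gripper's body (76 mm by 85 mm) begins 54 mm behind the grasp point. The pads swing forward as they close: fully open they stand 13 mm farther back than shut.
Start: joints at [1.257, 0.576, 0.025, 1.437, -0.015, 1.129, -0.057], TCP at [0.154, -0.657, 0.2] pointing down, gripper open.
Joint ranges: [-2.76, 2.76], [-0.34, 2.15], [-1.52, 1.57], [0.19, 2.46], [-1.09, 4.23], [0.17, 1.99], [-2.82, 2.82]. Speed limits (rad/s): [2.22, 2.22, 3.01, 3.01, 3.14, 3.14, 3.14].

INTERFACE

Orientations are given as a unit quaternion [w, x, y, z].
In Python, from plant import sense, get_image, calibration, job_done, grip_point_offset gives the robot as it stands.
- The arm moves only by the tool arm_command, never from a script. Its argument "increments" is a list of rows, each a list of 7 numbers: the shift along the tool's x, y, z in cm, then the turn, a rotation vector about the tool's x, y, z in degrees, then the finger opening in cm, from 0 to 8.54. In form: [[dx, dy, dz, wx, wy, wz, grip], ...]. A call has 1 to 20 rows; each row is the pose to reach, as a shift and turn from the pose commanded when the call began, along the tool's axes at that moment; what a row does not reach only later rows make up. A row lasts 1/10 s, in which the tool goes at most 50 mm and 8.59 degrees, less where a joint would pass 70% of its speed; a pose out of reach is approached as far as the arm can. A call with a gripper value outside its range is refused whole. The fingers move at their own pace and stop on an object; "newtons" is the grip in N (left out, the last holds). Time passes only in rows, so rows that repeat a pose let the fingers close. It gives the time, the measured TCP pose, the force, the opening and the grip force at its end, in the units of the state.
- sense(): the state, without advancing time (a new reading comes with each control period).
- get_image(name): name is "scene" or "top"; returns (picture, depth): 480x640x3 uint8, red, green, blue; 480x640 float32, m along the optical axis (not along the pixel's ray), 0 where there is no reading.
- calibration(name): a dict with "fx", "fy", "cx", "cy" (pixels), "k1" (the pictures are not rectified: a ray, as slopes to the right and down, at radius r is drawn at 1 + k1 r^2 times it, then the intrinsics apply), "R" (3x3) and "t" (3): a world point X has camera coordinates R X + t. Camera axes: x right, y down, z forward; pixel columns grow to the right and rows downward; lengths in m; the calibration is good to about 2 mm. A picture is of the moment at which its call begins. calibration takes no time and is no camera call.
- job_done(): hands the job in; it is judged then, once.
The state is a dict: "clock": time; "qpos": joint angles; "dq": joint speeds; "joint_torque": joint torques, N m; "tool_pos": TCP position; "tool_rot": TCP orientation; "ft_force": force on the tool from outside, world axes, zero at the start; "moment": the same for the moment, N m; "finger_gap": finger opening in m; "grip_force": force on a finger pad.
Only numpy, scipy, OpenCV 4.12 (cv2) and the standard library are available. Lean on these libraries where they do the work, as an engineer would, in place of code of your own. Each camera call takes 0.05 s, during which the arm holds its last target. There are 200 camera calls.

TASK

Secure the sample tube in the transport carrier: push the free end of the steel bar beside the tube's pocket round on its pin, across the tube, until the bar rests against its stop post. The tube stays lying in its pocket, and the bar at the other pocket, which holds only a small carton, stays open.

Things in the scene. Friction and masses are not known exactly. Their poses are not given: they have to be found in the camera images.
- carrier: fixed aluminium plate 125 x 236 x 8 mm. Origin: centre of its underside; x away from the robot at yaw 0, y left. Mirrored left and right: pockets inside 32 x 92 mm centred at x -20, y +-65 mm, rims 20 mm high; pivot pins at x +45, y +-65 mm, heads 50 mm high; stop posts (10 mm thick, 48 mm high) at x -55, y +-51 mm. One pocket holds the tube, the other a carton 28 x 52 x 22 mm
- sample_tube: capped sample tube lying on its side along the carrier's y, 83 mm long, 17 mm thick, loose in the left or the right pocket. Origin: centre of its underside as it lies
- left_bar (a joint): angle (rad) of the left steel bar: 18 mm wide, from 33 to 43 mm above the worktop, free end 160 mm from its pin. At q it points from the pin along (-cos q, +sin q) in the carrier's x, y: 0 = across the pocket, inner side on the stop; grows outward (to +y) to 1.3. Its outer side is free to push 120 to 155 mm from the pin. Friction: 1 to 2 N at the end, stays where left
- right_bar (a joint): angle (rad) of the right steel bar, the left one's mirror image, same size, heights and friction. At q it points from its pin (carrier y = -65 mm) along (-cos q, -sin q) in the carrier's x, y: 0 = across the pocket, inner side on the stop; grows outward (to -y) to 1.3
Not all that is in view belongs to the job. Of the things like the sample_tube, leave any that is green; of the rest the smaller one is meant.

How it is judged:
At the end, for the whole second after the job is handed in: The bar at the pocket that holds the tube is within 0.17 rad (10 degrees) of its stop and at rest; the tube still lies in its pocket (origin within 22 mm of the pocket's centre along x and 25 mm along y, below 35 mm); the other bar is still open by more than 0.5 rad (((y of sample_tube in the frame of carrier between 0.04 and 0.09 m and value of joint left_bar below 0.17 rad and value of joint right_bar above 0.5 rad and velocity of joint left_bar between -0.1 and 0.1 rad/s) or (y of sample_tube in the frame of carrier between -0.09 and -0.04 m and value of joint right_bar below 0.17 rad and value of joint left_bar above 0.5 rad and velocity of joint right_bar between -0.1 and 0.1 rad/s)) and x of sample_tube in the frame of carrier between -0.042 and 0.002 m and height (world z) of sample_tube below 0.035 m); the robot touches nothing.
It fails at once if the bar at the carton's pocket is swung towards its stop ((y of sample_tube in the frame of carrier above 0 m and value of joint right_bar below 0.5 rad) or (y of sample_tube in the frame of carrier below 0 m and value of joint left_bar below 0.5 rad)).
It also fails if it takes over 35 s, if anything falls off the work surface, if the arm or the gripper's body presses on something with over 40 N, if the wrist force passes 120 N, or if a joint passes its speed limit or range.

## Working session

There is one attempt and no reset: what is moved stays moved. The work goes in short steps, Python scripts to look and compute and a tool call to move; the robot and the scene stay as the last step left them, time stands still between calls to the robot, and variables do not carry over. Pictures are saved under pics/ and viewed, at most 10 in all, crops included, and the job is handed in when it is done.

Besides the shell and the picture viewer there is one more tool, called as name([rows], argument=value, ...), one row to a line, values as JSON. arm_command: Moves the arm, as the interface text tells. Its arguments: {"type":"object","properties":{"increments":{"type":"array"},"newtons":{"type":"number"}},"required":["increments"]}

```bash
mkdir -p pics; ls; cat > h.py <<'E'
import numpy as np, cv2
from plant import sense,get_image,calibration,job_done,grip_point_offset
def ray(name,u,v):
    c=calibration(name);xd=(u-c["cx"])/c["fx"];yd=(v-c["cy"])/c["fy"]
    x,y=xd,yd
    for _ in range(20):
        s=1+c["k1"]*(x*x+y*y);x,y=xd/s,yd/s
    R=np.array(c["R"]);t=np.array(c["t"])
    return -R.T@t, R.T@np.array([x,y,1.])
def onz(name,u,v,z):
    o,d=ray(name,u,v);return o+d*(z-o[2])/d[2]
def atd(name,u,v,dep):
    o,d=ray(name,u,v);return o+d*dep
E
python3 - <<'E'
from h import *
for n in("scene","top"):
    p,d=get_image(n);cv2.imwrite(f"pics/{n}0.png",p[:,:,::-1]);np.savez(f"pics/{n}0.npz",p=p,d=d)
    print(n,-np.array(calibration(n)["R"]).T@np.array(calibration(n)["t"]))
s=sense();print(s,grip_point_offset)
E
```

```text
pics
scene [-0.00636454  0.53948293  0.75355311]
top [0.34285792 0.28795256 0.87483325]
{'clock': 0.1, 'qpos': array([ 1.25721704,  0.5764773 ,  0.02483864,  1.43780408, -0.01498005,
        1.12899296, -0.05649441]), 'dq': array([-1.69888908e-03, -3.00216020e-03, -7.95636631e-04,  5.15750854e-04,
       -2.68526211e-04,  4.49100148e-04,  5.96715002e-05]), 'joint_torque': array([ 5.75108308e-03, -7.67302823e+01,  2.25770205e+00, -2.86606336e+01,
        1.57265668e-02,  8.52727593e-03, -5.66924155e-05]), 'tool_pos': array([ 0.15364322, -0.6568294 ,  0.19971608]), 'tool_rot': array([-7.37123821e-04,  9.93404055e-01,  1.14663956e-01, -1.30604618e-04]), 'ft_force': array([ 0.45850531, -1.07091315,  0.01620154]), 'moment': array([ 0.03260731, -0.02746784, -0.0069619 ]), 'grip_force': 0.0, 'finger_gap': 0.08542480522625773} 0.0187
```

View pics/scene0.png

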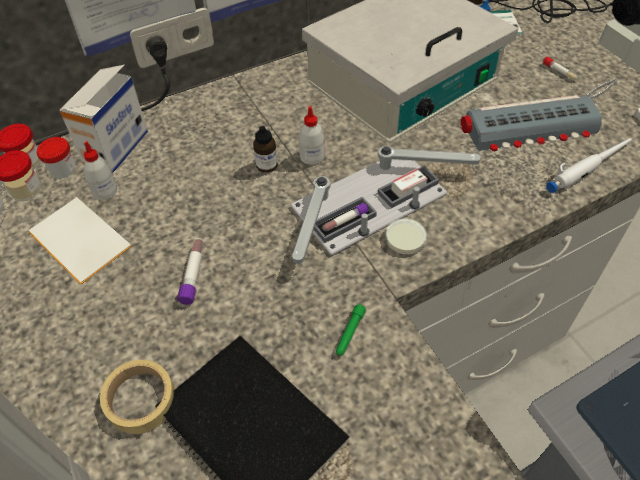

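View pics/top0.png

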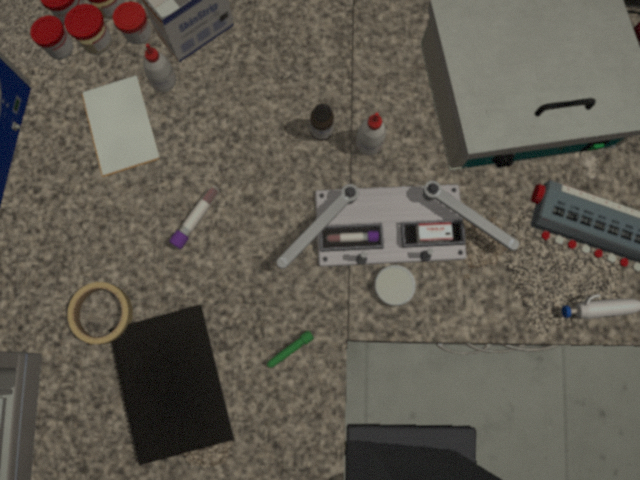

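Top view: the carrier sits around (392,225). The tube is in the left-hand pocket (352,237), and its bar runs from pin (350,192) to free end (282,262). The carton is at (432,233), with its bar's end at (515,243). Tube candidates are the one in the pocket (352,237), a larger one on the table at (195,217), the green one at (290,350), and a red-capped one in the scene view at (558,68).

```bash
python3 - <<'E'
from h import *
p=np.load("pics/top0.npz");P,D=p["p"],p["d"]
def show(n,D,pts):
    for k,(u,v,z) in pts.items():
        d=np.median(D[v-1:v+2,u-1:u+2]);print(n,k,"plane",onz(n,u,v,z).round(4),"depth",atd(n,u,v,d).round(4))
show("top",D,dict(tubepocket=(352,237,.02),loosetube=(195,217,.01),green=(290,350,.008),pinL=(350,192,.05),endL=(283,261,.043),midL=(315,228,.043),pinR=(433,188,.05),endR=(514,243,.043),postL=(363,258,.048),postR=(426,255,.048),c1=(319,191,.008),c2=(461,187,.008),c3=(321,263,.008),c4=(464,258,.008),lid=(396,285,.02),bottle=(321,120,.06),bottle2=(374,125,.08),box=(520,80,.1)))
q=np.load("pics/scene0.npz")["d"]
show("scene",q,dict(pinL=(321,184,.05),endL=(299,254,.043),tube=(345,217,.02),pinR=(386,152,.05),endR=(474,158,.043),postL=(364,220,.048),far=(558,68,.01)))
c=cv2.resize(P[170:300,250:540],None,fx=2.7,fy=2.7,interpolation=cv2.INTER_CUBIC);cv2.imwrite("pics/crop.png",c[:,:,::-1])
E
```

```text
top tubepocket plane [0.5327 0.227  0.02  ] depth [0.532  0.2273 0.0235]
top loosetube plane [0.56   0.4774 0.01  ] depth [0.5573 0.475  0.0206]
top green plane [0.3556 0.3181 0.008 ] depth [0.3555 0.3178 0.0159]
top pinL plane [0.5968 0.2333 0.05  ] depth [0.5971 0.2333 0.0493]
top endL plane [0.4873 0.3322 0.043 ] depth [0.4874 0.3322 0.0428]
top midL plane [0.5399 0.2854 0.043 ] depth [0.5399 0.2854 0.0432]
top pinR plane [0.6078 0.1045 0.05  ] depth [0.6082 0.1043 0.049 ]
top endR plane [ 0.5262 -0.023   0.043 ] depth [ 0.5262 -0.023   0.043 ]
top postL plane [0.4947 0.2119 0.048 ] depth [0.4963 0.2111 0.0392]
top postR plane [0.5022 0.1163 0.048 ] depth [0.5053 0.1129 0.0317]
top c1 plane [0.6098 0.2806 0.008 ] depth [0.6089 0.2807 0.011 ]
top c2 plane [0.6248 0.0488 0.008 ] depth [ 0.6277  0.0463 -0.001 ]
top c3 plane [0.492  0.2743 0.008 ] depth [0.492  0.2743 0.0082]
top c4 plane [0.5069 0.0468 0.008 ] depth [0.5073 0.0461 0.0057]
top lid plane [0.459  0.1576 0.02  ] depth [0.4596 0.1569 0.0151]
top bottle plane [0.7098 0.2811 0.06  ] depth [0.7053 0.2812 0.07  ]
top bottle2 plane [0.6956 0.2002 0.08  ] depth [0.6903 0.2015 0.0918]
top box plane [ 0.7724 -0.0248  0.1   ] depth [ 0.7524 -0.0102  0.1361]
scene pinL plane [0.5905 0.2377 0.05  ] depth [0.594  0.2359 0.0458]
scene endL plane [0.4874 0.3295 0.043 ] depth [0.4878 0.3294 0.0425]
scene tube plane [0.5336 0.2255 0.02  ] depth [0.5316 0.2266 0.0227]
scene pinR plane [0.6027 0.1076 0.05  ] depth [0.6058 0.1054 0.0464]
scene endR plane [ 0.5247 -0.0191  0.043 ] depth [ 0.5253 -0.0197  0.0422]
scene postL plane [0.4937 0.2151 0.048 ] depth [0.4988 0.2118 0.0408]
scene far plane [ 0.68  -0.367  0.01 ] depth [ 0.679  -0.3656  0.0112]
```

View pics/crop.png

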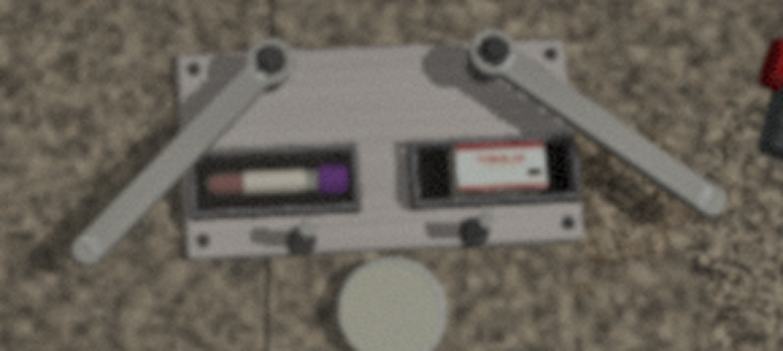

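The crop confirms it: the smaller, non-green tube lies in the left (+y) pocket. Pin L, the bar end and the tube heights agree across the two views (0.049, 0.043, 0.023). So I close the left bar by pushing its outer side at about 138 mm radius with shut fingers.

```bash
cat >> h.py <<'E'
pin=np.array([.597,.2333]);yaw=np.arctan2(.011,.129)
def barpose(q,lat,z,r=.138):
    a=yaw;R=np.array([[np.cos(a),-np.sin(a)],[np.sin(a),np.cos(a)]])
    xy=pin+R@(r*np.array([-np.cos(q),np.sin(q)])+lat*np.array([np.sin(q),np.cos(q)]))
    return [*xy,z,np.degrees(np.pi/2-q+yaw)]   # last: world heading of tool x
def rows(pose0,poses,g):
    x0,y0,z0,h=pose0;c,s=np.cos(np.radians(h)),np.sin(np.radians(h))
    for x,y,z,a in poses:
        dx,dy=x-x0,y-y0
        print([round(float(v),1) for v in (100*(c*dx+s*dy),100*(s*dx-c*dy),100*(z0-z),0,0,h-a)]+[g])
def cur():
    s=sense();w,x,y,z=s["tool_rot"];h=np.degrees(np.arctan2(2*(x*y+w*z),1-2*(y*y+z*z)))
    return [*s["tool_pos"],h]
E
python3 - <<'E'
from h import *
D=np.load("pics/top0.npz")["d"];v,u=np.mgrid[0:480:6,0:640:6]
Z=[(atd("top",a,b,D[b,a])) for a,b in zip(u.ravel(),v.ravel()) if D[b,a]>0]
Z=np.array(Z);m=np.hypot(Z[:,0],Z[:,1])<.75
print("max heights r<.75",Z[m&(Z[:,2]>.06)].round(2)[::4].tolist())
print(cur(),[v for v in barpose(.82,.04,.15)])
P=[]
e=barpose(.82,.045,.15); ea=np.degrees(np.arctan2(e[1],e[0])); er=np.hypot(e[0],e[1])
n=30;s=cur();sa=np.degrees(np.arctan2(s[1],s[0]));sr=.675
for i in range(1,n+1):
    f=i/n;A=np.radians(sa+f*(ea-sa));r=sr+(.58-sr)*min(1,2*f) if f<.8 else .58+(er-.58)*(f-.8)/.2
    z=min(.28,.2+.02*i) if f<.8 else .28-.13*(f-.8)/.2
    P.append([r*np.cos(A),r*np.sin(A),z,s[3]+f*(e[3]-s[3])])
print(er,ea);rows(s,P[1::2],0)
E
```

```text
Traceback (most recent call last):
  File "h.py", line 13, in atd
    o,d=ray(name,u,v);return o+d*dep
        ~~~^^^^^^^^^^
  File "h.py", line 4, in ray
    c=calibration(name);xd=(u-c["cx"])/c["fx"];yd=(v-c["cy"])/c["fy"]
ValueError: time passes only in moves, steps and waits
```

```bash
sed -i '2a from functools import lru_cache\ncalibration=lru_cache(None)(calibration)' h.py
python3 - <<'E'
from h import *
print(sense()["clock"])
D=np.load("pics/top0.npz")["d"];v,u=np.mgrid[0:480:6,0:640:6]
Z=np.array([atd("top",a,b,D[b,a]) for a,b in zip(u.ravel(),v.ravel()) if D[b,a]>0])
m=(np.hypot(Z[:,0],Z[:,1])<.75)&(Z[:,2]>.06)
print("high r<.75",m.sum(),Z[m].max(0),Z[m].round(2)[::8].tolist())
e=barpose(.82,.045,.15); ea=np.degrees(np.arctan2(e[1],e[0])); er=np.hypot(e[0],e[1])
P=[];n=30;s=cur();sa=np.degrees(np.arctan2(s[1],s[0]));sr=.675
print(s,e,er,ea)
for i in range(1,n+1):
    f=i/n;A=np.radians(sa+f*(ea-sa));r=sr+(.58-sr)*min(1,2*f) if f<.8 else .58+(er-.58)*(f-.8)/.2
    z=min(.28,.2+.02*i) if f<.8 else .28-.13*(f-.8)/.2
    P.append([r*np.cos(A),r*np.sin(A),z,s[3]+f*(e[3]-s[3])])
rows(s,P[1::2],0)
E
```

```text
0.1
high r<.75 382 [0.74768712 0.72011605 0.16440014] [[0.74, 0.09, 0.13], [0.74, 0.02, 0.14], [0.75, -0.05, 0.14], [0.73, 0.03, 0.14], [0.74, -0.04, 0.14], [0.73, 0.09, 0.12], [0.72, 0.02, 0.14], [0.73, -0.05, 0.14], [0.74, -0.12, 0.13], [0.71, 0.05, 0.14], [0.72, -0.02, 0.14], [0.71, -0.08, 0.16], [0.73, -0.17, 0.13], [0.7, 0.03, 0.14], [0.7, -0.03, 0.16], [0.71, -0.11, 0.14], [0.72, -0.19, 0.14], [0.69, 0.05, 0.14], [0.7, -0.03, 0.14], [0.7, -0.1, 0.14], [0.71, -0.18, 0.14], [0.68, 0.07, 0.14], [0.69, -0.0, 0.14], [0.69, -0.07, 0.14], [0.7, -0.15, 0.14], [0.7, 0.18, 0.07], [0.68, 0.04, 0.14], [0.68, -0.03, 0.14], [0.69, -0.11, 0.13], [0.69, -0.19, 0.14], [0.67, 0.07, 0.13], [0.67, 0.0, 0.14], [0.67, -0.07, 0.14], [0.68, -0.15, 0.13], [0.67, 0.08, 0.09], [0.66, 0.02, 0.14], [0.66, -0.05, 0.14], [0.67, -0.13, 0.12], [0.65, 0.05, 0.13], [0.65, -0.02, 0.14], [0.68, -0.12, 0.07], [0.64, 0.06, 0.13], [0.65, -0.01, 0.12], [0.64, 0.05, 0.11], [0.65, -0.01, 0.08], [0.22, 0.7, 0.06], [0.2, 0.71, 0.08], [0.17, 0.72, 0.07]]
[np.float64(0.15364321570574657), np.float64(-0.6568293950963713), np.float64(0.19971608357575038), np.float64(13.168493398149904)] [np.float64(0.5247955251728157), np.float64(0.35921867937256374), 0.15, np.float64(47.891357221477264)] 0.6359625797573157 34.39135340641986
[8.5, -1.8, -4.0, 0.0, 0.0, -2.3, 0]
[16.6, -4.7, -8.0, 0.0, 0.0, -4.6, 0]
[24.1, -8.5, -8.0, 0.0, 0.0, -6.9, 0]
[30.9, -13.2, -8.0, 0.0, 0.0, -9.3, 0]
[36.9, -18.7, -8.0, 0.0, 0.0, -11.6, 0]
[42.0, -24.7, -8.0, 0.0, 0.0, -13.9, 0]
[46.1, -31.3, -8.0, 0.0, 0.0, -16.2, 0]
[49.9, -37.9, -8.0, 0.0, 0.0, -18.5, 0]
[53.3, -44.5, -8.0, 0.0, 0.0, -20.8, 0]
[55.8, -51.6, -8.0, 0.0, 0.0, -23.1, 0]
[57.4, -58.9, -8.0, 0.0, 0.0, -25.5, 0]
[58.0, -66.4, -8.0, 0.0, 0.0, -27.8, 0]
[59.5, -74.1, -3.7, 0.0, 0.0, -30.1, 0]
[60.0, -82.2, 0.6, 0.0, 0.0, -32.4, 0]
[59.3, -90.5, 5.0, 0.0, 0.0, -34.7, 0]
```

arm_command([
  [4.3,-0.9,-2,0,0,-1,0],
  [8.5,-1.8,-4,0,0,-2,0],
  [12.5,-3.2,-6,0,0,-3.5,0],
  [16.6,-4.7,-8,0,0,-5,0],
  [20.4,-6.6,-8,0,0,-6,0],
  [24.1,-8.5,-8,0,0,-7,0],
  [27.5,-10.8,-8,0,0,-8,0],
  [30.9,-13.2,-8,0,0,-9,0],
  [34,-16,-8,0,0,-10,0],
  [36.9,-18.7,-8,0,0,-12,0],
  [39.5,-21.7,-8,0,0,-13,0],
  [42,-24.7,-8,0,0,-14,0],
  [44,-28,-8,0,0,-15,0],
  [46.1,-31.3,-8,0,0,-16,0],
  [48,-34.6,-8,0,0,-17,0],
  [49.9,-37.9,-8,0,0,-18.5,0],
  [51.6,-41.2,-8,0,0,-20,0],
  [53.3,-44.5,-8,0,0,-21,0],
  [54.6,-48,-8,0,0,-22,0],
  [55.8,-51.6,-8,0,0,-23,0],
])

```text
clock: 2.1
tool_pos: [0.5795, -0.0264, 0.2801]
tool_rot: [-0.0, 0.951, 0.311, -0.0]
ft_force: [1.1, 0.5, 0.1]
finger_gap: -0.0002
grip_force: 0.0
```

```bash
python3 - <<'E'
from h import *
s=cur();print(s,sense()["qpos"].round(2),sense()["clock"],sense()["finger_gap"])
e=barpose(.82,.045,.15)
rows(s,[e,barpose(.82,.045,.08),barpose(.82,.045,.022)],0)
E
```

```text
[np.float64(0.5794852683335691), np.float64(-0.026378380789195372), np.float64(0.28012959633284273), np.float64(36.19354337857694)] [ 0.12  0.38 -0.22  1.56  0.09  1.21 -1.06] 2.1 -0.00022219317757942516
[18.4, -34.3, 13.0, 0.0, 0.0, -11.7, 0]
[18.4, -34.3, 20.0, 0.0, 0.0, -11.7, 0]
[18.4, -34.3, 25.8, 0.0, 0.0, -11.7, 0]
```

arm_command([
  [2.3,-4.3,0,0,0,-1.5,0],
  [4.6,-8.6,0,0,0,-3,0],
  [6.9,-12.9,0,0,0,-4.5,0],
  [9.2,-17.2,1,0,0,-6,0],
  [11.5,-21.5,3,0,0,-7.5,0],
  [13.8,-25.8,5,0,0,-9,0],
  [16.1,-30,7,0,0,-10.5,0],
  [18.4,-34.3,9,0,0,-11.7,0],
  [18.4,-34.3,13,0,0,-11.7,0],
  [18.4,-34.3,16,0,0,-11.7,0],
  [18.4,-34.3,18,0,0,-11.7,0],
  [18.4,-34.3,18,0,0,-11.7,0],
])

```text
clock: 3.3
tool_pos: [0.5238, 0.3564, 0.0971]
tool_rot: [0.001, 0.914, 0.406, -0.003]
ft_force: [-0.6, -1.2, -0.0]
finger_gap: 0.0001
grip_force: 0.0
```

```bash
python3 - <<'E'
from h import *
for n in("scene",):
    p,d=get_image(n);cv2.imwrite("pics/s1.png",cv2.resize(p[100:330,180:500],None,fx=2.2,fy=2.2)[:,:,::-1])
s=cur();print(s,sense()["qpos"].round(2),sense()["ft_force"])
rows(s,[barpose(.82,.045,.022),barpose(.82,.03,.022)]+[barpose(q,.02,.022) for q in np.arange(.82,0.01,-.1)],0)
E
```

```text
[np.float64(0.5248847099099864), np.float64(0.35715005467100003), np.float64(0.0992690575987336), np.float64(47.87468985012609)] [-0.48  0.63 -0.32  1.66  0.24  0.9  -1.62] [0.81089867 0.48393761 1.2438485 ]
[0.1, -0.1, 7.7, 0.0, 0.0, -0.0, 0]
[-1.4, -0.1, 7.7, 0.0, 0.0, -0.0, 0]
[-2.4, -0.1, 7.7, 0.0, 0.0, -0.0, 0]
[-3.7, -0.3, 7.7, 0.0, 0.0, -5.7, 0]
[-5.1, -0.3, 7.7, 0.0, 0.0, -11.5, 0]
[-6.5, -0.1, 7.7, 0.0, 0.0, -17.2, 0]
[-7.9, 0.2, 7.7, 0.0, 0.0, -22.9, 0]
[-9.2, 0.6, 7.7, 0.0, 0.0, -28.7, 0]
[-10.5, 1.1, 7.7, 0.0, 0.0, -34.4, 0]
[-11.7, 1.8, 7.7, 0.0, 0.0, -40.1, 0]
[-12.9, 2.6, 7.7, 0.0, 0.0, -45.9, 0]
```

View pics/s1.png

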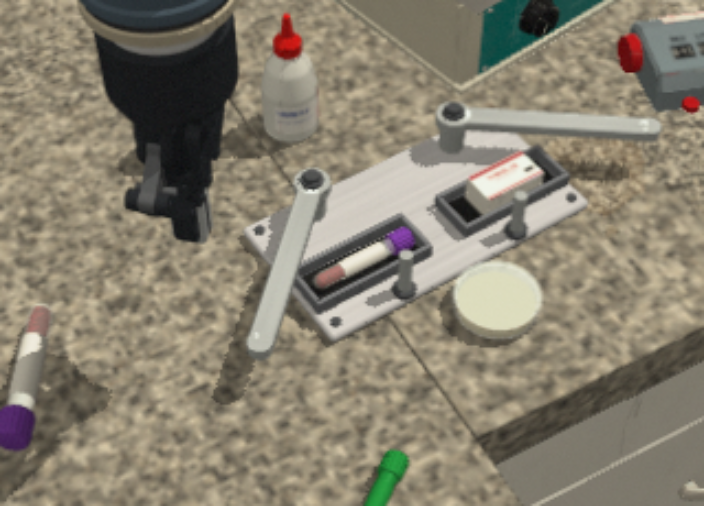

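The shut fingers, at (195,215) in the crop, hang outside the left bar, whose end is at (260,345). The tube is in its pocket at (365,257). Next I descend and push.

arm_command([
  [0,0,4,0,0,0,0],
  [0,0,7.7,0,0,0,0],
  [0,0,7.7,0,0,0,0],
  [-0.7,0,7.7,0,0,0,0],
  [-1.4,0,7.7,0,0,0,0],
  [-1.9,0,7.7,0,0,0,0],
  [-2.4,-0.1,7.7,0,0,0,0],
  [-3,-0.2,7.7,0,0,-3,0],
  [-3.7,-0.3,7.7,0,0,-5.7,0],
  [-4.4,-0.3,7.7,0,0,-8.5,0],
  [-5.1,-0.3,7.7,0,0,-11.5,0],
  [-5.8,-0.2,7.7,0,0,-14.5,0],
  [-6.5,-0.1,7.7,0,0,-17,0],
  [-6.5,-0.1,7.7,0,0,-17,0],
])

```text
clock: 4.75
tool_pos: [0.4811, 0.3093, 0.0242]
tool_rot: [0.0, 0.844, 0.536, 0.0]
ft_force: [0.5, 0.2, 0.5]
finger_gap: 0.0003
grip_force: 0.0
```

```bash
python3 - <<'E'
from h import *
p,d=get_image("scene");cv2.imwrite("pics/s2.png",cv2.resize(p[100:330,180:500],None,fx=2.2,fy=2.2)[:,:,::-1])
s=cur();print(s,sense()["ft_force"],sense()["clock"])
rows(s,[barpose(q,.02,.022) for q in np.arange(.5,-0.05,-.1)]+[barpose(0,.035,.022),barpose(0,.06,.022)],0)
E
```

```text
[np.float64(0.4815097071943086), np.float64(0.30999583776126993), np.float64(0.024192523287840773), np.float64(64.78980148620599)] [ 0.04182109 -0.53323224  0.90721236] 4.8
[-0.4, -0.1, 0.2, 0.0, 0.0, -1.4, 0]
[-1.8, -0.2, 0.2, 0.0, 0.0, -7.2, 0]
[-3.2, -0.2, 0.2, 0.0, 0.0, -12.9, 0]
[-4.5, -0.0, 0.2, 0.0, 0.0, -18.6, 0]
[-5.9, 0.3, 0.2, 0.0, 0.0, -24.4, 0]
[-7.2, 0.8, 0.2, 0.0, 0.0, -30.1, 0]
[-5.9, 0.0, 0.2, 0.0, 0.0, -30.1, 0]
[-3.7, -1.2, 0.2, 0.0, 0.0, -30.1, 0]
```

View pics/s2.png

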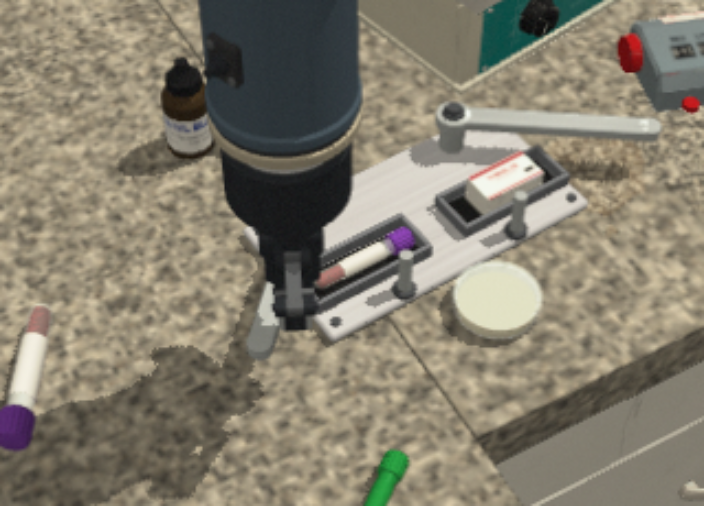

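```bash
python3 - <<'E'
from h import *
p,d=get_image("top");cv2.imwrite("pics/t2.png",cv2.resize(p[150:320,230:480],None,fx=3,fy=3,interpolation=cv2.INTER_CUBIC)[:,:,::-1])
q,dd=get_image("scene");np.savez("pics/2.npz",p=p,d=d,q=q,dd=dd)
c=calibration("scene")
def proj(n,X):
    c=calibration(n);y=np.array(c["R"])@X+np.array(c["t"]);a,b=y[:2]/y[2];k=1+c["k1"]*(a*a+b*b);return c["cx"]+c["fx"]*a*k,c["cy"]+c["fy"]*b*k
s=sense();print(proj("scene",s["tool_pos"]),proj("top",s["tool_pos"]),s["tool_pos"])
for u,v in((299,254),(302,245),(315,245),(313,235),(310,222)): print(u,v,atd("scene",u,v,dd[v,u]).round(3))
E
```

```text
(np.float64(312.5646331532736), np.float64(259.42649030474104)) (np.float64(297.39880575025904), np.float64(267.14147069119844)) [0.4817192  0.31069685 0.02399979]
299 254 [0.488 0.329 0.042]
302 245 [0.501 0.318 0.042]
315 245 [0.469 0.312 0.075]
313 235 [0.432 0.332 0.149]
310 222 [0.445 0.329 0.16 ]
```

View pics/t2.png

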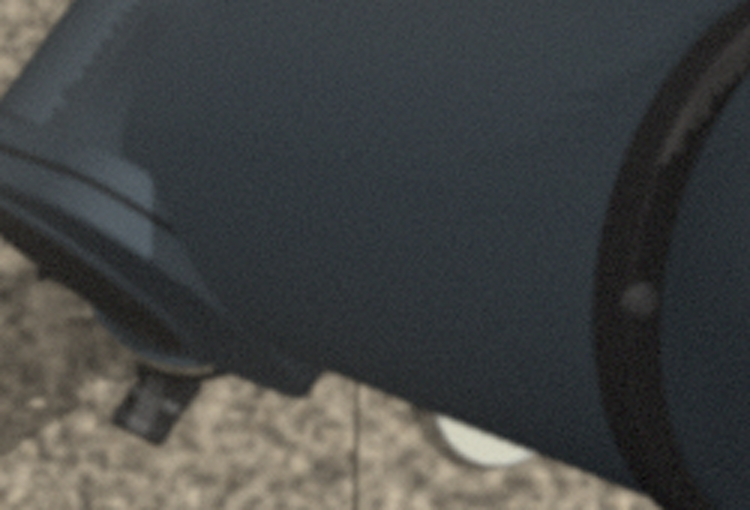

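```bash
python3 - <<'E'
from h import *
f=np.load("pics/2.npz");q,dd=f["q"],f["dd"]
X=[]
for v in range(225,265):
    for u in range(295,335):
        if q[v,u].max()<75 and dd[v,u]>0: X.append([u,v,*atd("scene",u,v,dd[v,u])])
X=np.array(X);X=X[X[:,4]>.015]
for lo in np.arange(.02,.13,.01):
    m=(X[:,4]>=lo)&(X[:,4]<lo+.01)
    if m.sum(): print(round(lo,3),m.sum(),"x",X[m,2].min().round(3),X[m,2].max().round(3),"y",X[m,3].min().round(3),X[m,3].max().round(3),"px",X[m,:2].mean(0).round(0))
for v in range(240,264,2): print(v,[(int(q[v,u].mean()),round(float(atd("scene",u,v,dd[v,u])[2]),3)) for u in (308,312,316)])
print(atd("scene",268,204,0)[:0],sense()["qpos"].round(4))
E
```

```text
0.02 1 x 0.511 0.511 y 0.272 0.272 px [326. 238.]
0.05 3 x 0.474 0.48 y 0.305 0.319 px [312. 249.]
0.06 30 x 0.466 0.479 y 0.305 0.32 px [313. 248.]
0.07 34 x 0.466 0.478 y 0.31 0.321 px [312. 245.]
0.09 1 x 0.467 0.467 y 0.301 0.301 px [322. 232.]
0.1 20 x 0.466 0.481 y 0.301 0.325 px [311. 230.]
0.11 41 x 0.46 0.475 y 0.302 0.329 px [312. 228.]
0.12 30 x 0.461 0.474 y 0.302 0.331 px [309. 225.]
240 [(50, 0.148), (82, 0.147), (71, 0.148)]
242 [(29, 0.141), (53, 0.143), (47, 0.141)]
244 [(52, 0.076), (25, 0.077), (27, 0.078)]
246 [(56, 0.065), (29, 0.074), (29, 0.073)]
248 [(70, 0.06), (25, 0.068), (23, 0.068)]
250 [(83, 0.056), (86, 0.063), (122, -0.003)]
252 [(138, -0.002), (120, -0.0), (134, -0.002)]
254 [(102, 0.001), (106, -0.003), (152, -0.004)]
256 [(116, -0.002), (112, -0.001), (162, -0.003)]
258 [(110, -0.002), (112, -0.002), (160, -0.003)]
260 [(128, -0.001), (127, -0.001), (125, -0.002)]
262 [(146, -0.004), (130, -0.001), (125, 0.001)]
[] [-0.416   0.6555 -0.3697  1.8938  0.3685  0.6579 -1.4503]
```

The top view shows the fingers around (150,415) in the crop. The depth puts the real fingertips at z≈0.055, about 3 cm above the reported TCP, so they passed over the bar without moving it. I'll go back outside the bar, lower in steps while watching the force, and measure the tip height from the image.

```bash
python3 - <<'E'
from h import *
s=cur();print(s)
rows(s,[barpose(.82,.045,.06),barpose(.82,.045,.01)],0)
E
```

```text
[np.float64(0.481719198186029), np.float64(0.3106968485680604), np.float64(0.02399979472336388), np.float64(64.79310538722086)]
[6.2, 1.8, -3.6, 0.0, 0.0, 16.9, 0]
[6.2, 1.8, 1.4, 0.0, 0.0, 16.9, 0]
```

arm_command([
  [0,0,-3.6,0,0,0,0],
  [2,0.6,-3.6,0,0,6,0],
  [4,1.2,-3.6,0,0,12,0],
  [6.2,1.8,-3.6,0,0,17,0],
  [6.2,1.8,-2,0,0,17,0],
  [6.2,1.8,0,0,0,17,0],
  [6.2,1.8,0.6,0,0,17,0],
  [6.2,1.8,1,0,0,17,0],
  [6.2,1.8,1,0,0,17,0],
])

```text
clock: 5.8
tool_pos: [0.524, 0.3589, 0.0136]
tool_rot: [-0.0, 0.914, 0.406, -0.0]
ft_force: [-0.0, 0.2, 0.4]
finger_gap: 0.0001
grip_force: 0.0
```

```bash
cat > tip.py <<'E'
from h import *
q,dd=get_image("scene");cv2.imwrite("pics/last.png",cv2.resize(q[100:330,180:500],None,fx=2.2,fy=2.2)[:,:,::-1])
s=sense();t=s["tool_pos"];print(cur(),s["ft_force"].round(1),s["clock"])
X=[]
for v in range(150,290):
    for u in range(220,370):
        if q[v,u].max()<80 and dd[v,u]>0: X.append([u,v,*atd("scene",u,v,dd[v,u])])
X=np.array(X);X=X[(np.hypot(X[:,2]-t[0],X[:,3]-t[1])<.03)&(X[:,4]>.008)]
for lo in np.arange(.0,.12,.01):
    m=(X[:,4]>=lo)&(X[:,4]<lo+.01)
    if m.sum(): print(round(lo,3),m.sum(),"xyz",X[m,2:].mean(0).round(3),"px",X[m,:2].mean(0).round(0))
E
python3 tip.py
```

```text
[np.float64(0.5242358554602993), np.float64(0.3589869216205396), np.float64(0.014046815980647796), np.float64(47.851471657489014)] [ 0.4 -0.2  1. ] 5.85
0.04 3 xyz [0.518 0.362 0.049] px [270. 245.]
0.05 33 xyz [0.514 0.364 0.056] px [269. 245.]
0.06 35 xyz [0.514 0.362 0.064] px [270. 241.]
0.07 3 xyz [0.515 0.352 0.074] px [276. 234.]
0.08 21 xyz [0.512 0.352 0.088] px [275. 229.]
0.09 92 xyz [0.512 0.36  0.096] px [270. 228.]
0.1 45 xyz [0.508 0.363 0.106] px [268. 226.]
0.11 73 xyz [0.51  0.353 0.114] px [274. 218.]
```

View pics/last.png

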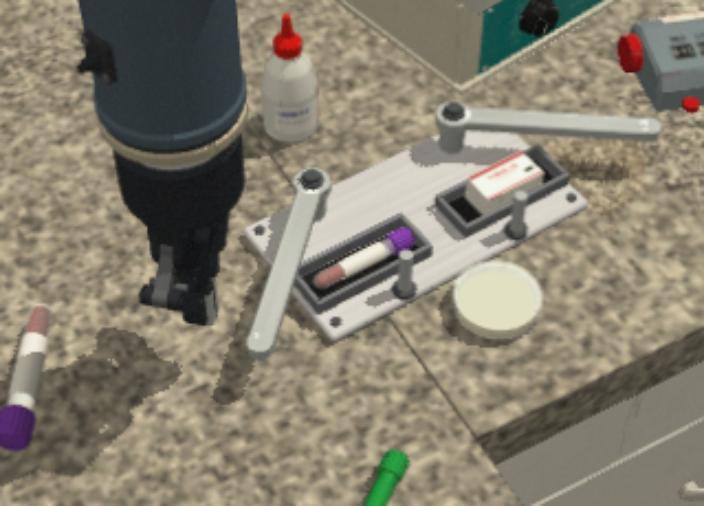

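The tip is at z≈0.048 against a reported 0.014, so the offset is a steady 34 mm. I'll lower a further 2 cm.

arm_command([
  [0,0,0.5,0,0,0,0],
  [0,0,1,0,0,0,0],
  [0,0,1.5,0,0,0,0],
  [0,0,2,0,0,0,0],
  [0,0,2,0,0,0,0],
])

```text
clock: 6.35
tool_pos: [0.5235, 0.3584, -0.0074]
tool_rot: [0.0, 0.914, 0.406, -0.001]
ft_force: [-0.4, -0.3, 0.4]
finger_gap: -0.0001
grip_force: 0.0
```

```bash
python3 tip.py | head -4; python3 - <<'E'
from h import *
rows(cur(),[barpose(.82,.045,-.012)]+[barpose(q,.02,-.012) for q in np.arange(.82,0.0,-.1)],0)
E
```

```text
[np.float64(0.523696847686925), np.float64(0.35851024246687846), np.float64(-0.006975264150303945), np.float64(47.86810105506444)] [ 0.5  0.5 -0.5] 6.4
0.03 39 xyz [0.514 0.362 0.035] px [271. 253.]
0.04 26 xyz [0.513 0.361 0.044] px [272. 250.]
0.05 9 xyz [0.513 0.354 0.055] px [276. 243.]
[0.1, 0.0, 0.5, 0.0, 0.0, -0.0, 0]
[-2.4, 0.0, 0.5, 0.0, 0.0, -0.0, 0]
[-3.8, -0.1, 0.5, 0.0, 0.0, -5.8, 0]
[-5.2, -0.1, 0.5, 0.0, 0.0, -11.5, 0]
[-6.5, 0.1, 0.5, 0.0, 0.0, -17.2, 0]
[-7.9, 0.3, 0.5, 0.0, 0.0, -22.9, 0]
[-9.2, 0.8, 0.5, 0.0, 0.0, -28.7, 0]
[-10.5, 1.3, 0.5, 0.0, 0.0, -34.4, 0]
[-11.7, 2.0, 0.5, 0.0, 0.0, -40.1, 0]
[-12.9, 2.8, 0.5, 0.0, 0.0, -45.9, 0]
```

arm_command([
  [0,0,0.8,0,0,0,0],
  [0,0,0.8,0,0,0,0],
  [-0.7,0,0.8,0,0,0,0],
  [-1.4,0,0.8,0,0,0,0],
  [-1.9,0,0.8,0,0,0,0],
  [-2.4,0,0.8,0,0,0,0],
  [-3.1,0,0.8,0,0,-3,0],
  [-3.8,-0.1,0.8,0,0,-6,0],
  [-4.5,-0.1,0.8,0,0,-8.5,0],
  [-5.2,-0.1,0.8,0,0,-11.5,0],
  [-5.9,0,0.8,0,0,-14.5,0],
  [-6.5,0.1,0.8,0,0,-17,0],
  [-6.5,0.1,0.8,0,0,-17,0],
])

```text
clock: 7.7
tool_pos: [0.4806, 0.3089, -0.0144]
tool_rot: [0.0, 0.844, 0.537, -0.0]
ft_force: [1.0, -0.5, -0.2]
finger_gap: 0.0001
grip_force: 0.0
```

```bash
python3 tip.py|head -3; python3 - <<'E'
from h import *
rows(cur(),[barpose(q,.02,-.015) for q in np.arange(.5,-0.05,-.1)]+[barpose(0,.05,-.015)],0)
E
```

```text
[np.float64(0.48094683410887523), np.float64(0.3093603837357534), np.float64(-0.014374359385962356), np.float64(64.8080316327004)] [-0.6 -0.2 -0. ] 7.75
0.01 1 xyz [0.472 0.303 0.017] px [320. 265.]
0.02 26 xyz [0.47  0.311 0.027] px [316. 264.]
[-0.3, -0.1, 0.1, 0.0, 0.0, -1.4, 0]
[-1.7, -0.2, 0.1, 0.0, 0.0, -7.1, 0]
[-3.1, -0.2, 0.1, 0.0, 0.0, -12.9, 0]
[-4.5, 0.0, 0.1, 0.0, 0.0, -18.6, 0]
[-5.8, 0.3, 0.1, 0.0, 0.0, -24.3, 0]
[-7.1, 0.8, 0.1, 0.0, 0.0, -30.1, 0]
[-4.5, -0.7, 0.1, 0.0, 0.0, -30.1, 0]
```

View pics/last.png

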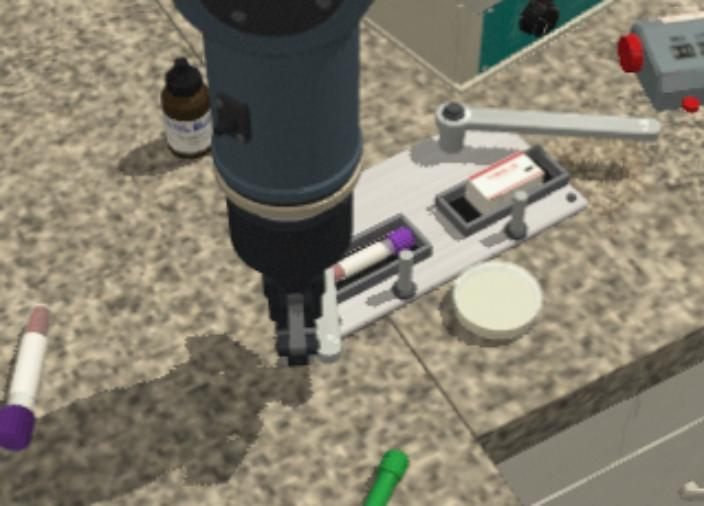

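The bar is moving with the fingers: its end is now at (328,345) and the tube is undisturbed at (375,253). I'll continue to the stop, then back off and rise.

arm_command([
  [-0.3,-0.1,0,0,0,-1.5,0],
  [-1,-0.1,0,0,0,-4,0],
  [-1.7,-0.2,0,0,0,-7,0],
  [-2.4,-0.2,0,0,0,-10,0],
  [-3.1,-0.2,0,0,0,-13,0],
  [-3.8,-0.1,0,0,0,-16,0],
  [-4.5,0,0,0,0,-18.5,0],
  [-5.2,0.1,0,0,0,-21.5,0],
  [-5.8,0.3,0,0,0,-24,0],
  [-6.2,0.4,0,0,0,-26,0],
  [-6.5,0.6,0,0,0,-27.5,0],
  [-6.8,0.7,0,0,0,-29,0],
  [-7,0.8,0,0,0,-30,0],
  [-7,0.8,0,0,0,-30,0],
])

```text
clock: 9.15
tool_pos: [0.4587, 0.2426, -0.0146]
tool_rot: [0.0, 0.676, 0.737, -0.0]
ft_force: [-0.7, 0.4, -0.4]
finger_gap: -0.0001
grip_force: 0.0
```

```bash
python3 tip.py|head -1; python3 - <<'E'
from h import *
rows(cur(),[barpose(q,.02,-.015) for q in (.05,0,-.02)]+[barpose(0,.06,-.015),barpose(0,.06,.15)],0)
E
```

```text
[np.float64(0.45874193100822686), np.float64(0.24284291840639607), np.float64(-0.01451179562822557), np.float64(94.83638415451897)] [ 0.3  0.2 -0.1] 9.2
[0.6, 0.0, 0.0, 0.0, 0.0, 2.8, 0]
[-0.1, -0.1, 0.0, 0.0, 0.0, -0.0, 0]
[-0.4, -0.1, 0.0, 0.0, 0.0, -1.2, 0]
[3.9, -0.1, 0.0, 0.0, 0.0, -0.0, 0]
[3.9, -0.1, -16.5, 0.0, 0.0, -0.0, 0]
```

arm_command([
  [-0.2,0,0,0,0,0,0],
  [-0.3,0,0,0,0,0,0],
  [-0.3,0,0,0,0,0,0],
])

```text
clock: 9.5
tool_pos: [0.4588, 0.2419, -0.0144]
tool_rot: [-0.001, 0.676, 0.737, 0.001]
ft_force: [-1.7, 4.6, -1.3]
finger_gap: -0.0001
grip_force: 2.6
```

arm_command([
  [1,0,0,0,0,0,0],
  [3,0,0,0,0,0,0],
  [4.2,0,0,0,0,0,0],
  [4.2,0,-4,0,0,0,0],
  [4.2,0,-8,0,0,0,0],
  [4.2,0,-12,0,0,0,0],
  [7,0,-16,0,0,0,0],
  [11,0,-18,0,0,0,0],
  [15,0,-18,0,0,0,0],
  [18,0,-18,0,0,0,0],
  [18,0,-18,0,0,0,0],
  [18,0,-18,0,0,0,0],
])

```text
clock: 10.7
tool_pos: [0.4429, 0.4199, 0.1651]
tool_rot: [0.0, 0.676, 0.737, -0.0]
ft_force: [0.1, -0.6, -0.0]
finger_gap: 0.0002
grip_force: 0.0
```

```bash
python3 - <<'E'
from h import *
q,dd=get_image("scene");p,d=get_image("top");s=sense();print(s["tool_pos"],s["dq"].round(3),s["ft_force"].round(1),s["clock"])
a=cv2.resize(q[120:290,260:490],None,fx=1.74,fy=1.74);b=cv2.resize(p[160:330,250:480],None,fx=1.74,fy=1.74)
cv2.imwrite("pics/fin.png",np.hstack([a,b])[:,:,::-1]);np.savez("pics/fin.npz",p=p,d=d,q=q,dd=dd)
# bar points: scene depth at bar height
v,u=np.nonzero(dd[120:300,260:400]>0)
P=np.array([atd("scene",x+260,y+120,dd[y+120,x+260]) for y,x in zip(v,u)])
R=np.array([[np.cos(yaw),np.sin(yaw)],[-np.sin(yaw),np.cos(yaw)]]);L=(P[:,:2]-pin)@R.T
m=(abs(P[:,2]-.0425)<.003)&(L[:,0]<-.03)&(L[:,0]>-.17)&(abs(L[:,1])<.17);k=np.polyfit(L[m,0],L[m,1],1);print(m.sum(),"q~",-np.arctan(k[0]),k, L[m].min(0),L[m].max(0))
E
```

```text
[0.44382701 0.41821867 0.16516969] [ 0.013 -0.005  0.     0.002 -0.001  0.    -0.001] [ 0.7  0.2 -0.2] 10.8
759 q~ 0.005276572483477638 [-0.00527662 -0.00123028] [-0.1567291  -0.01848502] [-0.03015511  0.00894443]
```

View pics/fin.png

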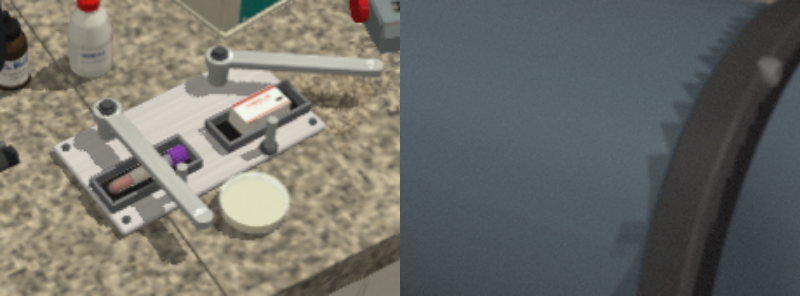

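The left bar now runs from (107,108) to (200,215) across the tube and against its post, at q≈0.005. The tube lies in its pocket at (150,170), the right bar is still open, and the arm is clear.

```bash
python3 -c "
from h import *
print(job_done())"
```

```text
the job is handed in; nothing more can be done
None
```

I handed the job in at about 11 s on the robot's clock: the left bar is closed across the tube against its stop (about 0.005 rad), the tube lies in its pocket, and the carton's bar was never touched; the first push passed over the bar because the fingertips sat about 34 mm above the reported TCP height, so I lowered the tool and pushed again.

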